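# Sort the standing engine valves into the intake and exhaust trays

## Task

The five loose engine valves standing mixed up on the bench have to be sorted for inspection: stand each one in the tray that already holds a valve of its own kind, the flat wide-headed intake valves in one tray and the smaller tulip-headed exhaust valves in the other. Set them down on their heads, upright and not touching one another; never drop a valve or knock one over, and leave everything else on the bench where it is.

Things in the scene. Friction and masses are not known exactly. Their poses are not given: they have to be found in the camera images.
- intake_1_mid (a point): Loose on the bench: an intake valve of an aircraft engine, plain steel, 116 mm tall, standing on its head with the stem straight up: thin flat round head 56 mm across (2 to 5 mm thick at the rim, flaring into the stem over the lowest 32 mm), above that a plain stem 10.5 mm thick; about 0.13 kg. Point: on the stem's axis, half-way up (58 mm above its flat underside); z along the stem, away from the head.
- intake_2_mid (a point): Loose on the bench: an intake valve of an aircraft engine, plain steel, 116 mm tall, standing on its head with the stem straight up: thin flat round head 56 mm across (2 to 5 mm thick at the rim, flaring into the stem over the lowest 32 mm), above that a plain stem 10.5 mm thick; about 0.13 kg. Point: on the stem's axis, half-way up (58 mm above its flat underside); z along the stem, away from the head.
- exhaust_1_mid (a point): Loose on the bench: an exhaust valve, plain steel, 124 mm tall, standing on its head with the stem straight up: smaller, tulip-shaped head 43 mm across (flaring into the stem over the lowest 42 mm), above that a plain stem 13 mm thick; about 0.15 kg. Point: on the stem's axis, half-way up (62 mm above its flat underside); z along the stem, away from the head.
- exhaust_2_mid (a point): Loose on the bench: an exhaust valve, plain steel, 124 mm tall, standing on its head with the stem straight up: smaller, tulip-shaped head 43 mm across (flaring into the stem over the lowest 42 mm), above that a plain stem 13 mm thick; about 0.15 kg. Point: on the stem's axis, half-way up (62 mm above its flat underside); z along the stem, away from the head.
- exhaust_3_mid (a point): Loose on the bench: an exhaust valve, plain steel, 124 mm tall, standing on its head with the stem straight up: smaller, tulip-shaped head 43 mm across (flaring into the stem over the lowest 42 mm), above that a plain stem 13 mm thick; about 0.15 kg. Point: on the stem's axis, half-way up (62 mm above its flat underside); z along the stem, away from the head.
- intake_tray: a plain open metal parts tray, fixed to the bench, 220 mm (its own x) by 150 mm (its own y) outside, 30 mm high (33 mm over its rolled rim), walls and floor 4 mm thick, so 212 by 142 mm inside. Origin: centre of its underside, on the bench; its inner floor is 4 mm above that. It is the tray in which an intake valve (larger, flat head) already stands; the two trays look alike and may be either side.
- exhaust_tray: a plain open metal parts tray, fixed to the bench, 220 mm (its own x) by 150 mm (its own y) outside, 30 mm high (33 mm over its rolled rim), walls and floor 4 mm thick, so 212 by 142 mm inside. Origin: centre of its underside, on the bench; its inner floor is 4 mm above that. It is the tray in which an exhaust valve (smaller, tulip head) already stands.
- intake_first_mid (a point): Already standing in the intake tray, anywhere in it: an intake valve of an aircraft engine, plain steel, 116 mm tall, standing on its head with the stem straight up: thin flat round head 56 mm across (2 to 5 mm thick at the rim, flaring into the stem over the lowest 32 mm), above that a plain stem 10.5 mm thick; about 0.13 kg. Point: on the stem's axis, half-way up (58 mm above its flat underside); z along the stem, away from the head.
- exhaust_first_mid (a point): Already standing in the exhaust tray, anywhere in it: an exhaust valve, plain steel, 124 mm tall, standing on its head with the stem straight up: smaller, tulip-shaped head 43 mm across (flaring into the stem over the lowest 42 mm), above that a plain stem 13 mm thick; about 0.15 kg. Point: on the stem's axis, half-way up (62 mm above its flat underside); z along the stem, away from the head.
- spring_mid (a point): bystander among the valves: dark steel valve spring standing on end, 42 mm across, 60 mm tall; point half-way up its axis
- piston_pin_mid (a point): bystander among the valves: steel piston pin (smooth tube) standing on end, 28.6 mm across, 100 mm tall; point half-way up its axis
- jar_mid (a point): bystander among the valves: low round metal jar with a dark lid, 60 mm across, 48 mm tall; point half-way up its axis
- oil_bottle_mid (a point): bystander beyond the valves: round blue oil bottle, 70 mm across, 230 mm tall, the tallest thing near the work; point half-way up its axis
- rocker_mid (a point): bystander further back: cast rocker arm lying on its side, about 125 mm long, 31 mm high; point at the centre of its hub, 15 mm up
- piston_mid (a point): bystander further back: bare engine piston standing on its skirt, 128 mm across, 90 mm tall; point half-way up its axis
- wrench_grip (a point): bystander nearer the robot than the valves: steel spanner lying flat, 190 mm long; point on its shank
There are look-alikes about, which are no part of the job. What is shaped like the part that bears exhaust_3_mid but pink is not meant. Leave any red look-alike of the part that bears exhaust_2_mid alone.

How it is judged:
By the outcome, as a careful person would: the job done as asked, in the order asked, and still so for the second after the job is handed in, with the robot touching nothing.
It also fails if it takes over 72 s, if anything falls off the work surface, if the arm or the gripper's body presses on something with over 40 N, if the wrist force passes 120 N, or if a joint passes its speed limit or range.

## Robot

A 6-joint arm with a two-finger parallel gripper is mounted at the origin on the work surface. World frame = base frame: x ahead of the robot, y to its left, z up, the work surface at z = 0. Lengths are in m, angles in rad, forces in N, time in s.
With the tool pointing down it reaches from about 0.25 to 0.725 m from the base axis. Payload 4 kg.
Tool frame: the origin (TCP) lies where the fingers leave the gripper's body, on its centre line; the fingertips stand 73 mm ahead of it and the grasp point (between the pads) lies 54 mm ahead of it (bot.tip_reach is the z of the fingertips in the tool frame, in m); z points along the fingers, x is the direction in which the jaws open and shut, and the axes are right-handed (so a half turn about z gives the same grasp; the last joint's range is limited). The gripper opens to 85 mm and grips with 20 to 120 N. Pads are 22 mm wide; open, the fingers measure 114 mm over their backs; the gripper's body (76 mm by 85 mm) begins 54 mm behind the grasp point. The pads swing forward as they close: fully open they stand 13 mm farther back than shut.
Start: joints at [-1.349, 0.241, 0.005, 1.335, 0, 1.571], TCP at [0.11, -0.488, 0.304] pointing down, gripper open.
Joint ranges: [-2.72, 2.72], [-1.05, 1.87], [-1.09, 1.28], [-1.99, 2.15], [-1.42, 1.44], [-3.14, 3.14]. Speed limits (rad/s): [2.79, 2.79, 3.14, 3.14, 3.14, 3.14].

## Interface

Orientations are given as a unit quaternion [x, y, z, w].
In Python, from workcell import bot, vision, job_done gives the robot as it stands.
- The arm moves only by the tool drive_tool, never from a script. Its argument "steps" is one flat list of numbers, 7 for each row, row after row: the shift along the tool's x, y, z in m, then the turn, a rotation vector about the tool's x, y, z in degrees, then the closure, from -1 (fully open) to 1 (shut). A call has 1 to 8 rows; each row shifts and turns the commanded pose from where the row before left it, along the tool's axes as they then stand; what a row does not reach is not made up. A row lasts 1/12 s, in which the tool goes at most 41.7 mm and 7.16 degrees, less where a joint would pass 70% of its speed; a pose out of reach is approached as far as the arm can. A call is refused whole if a number of a shift passes 0.0417 or a number of a turn 7.16, either way. A call with a gripper value outside its range is refused whole. The fingers move at their own pace and stop on an object; the grip force is fixed at half the most. Time passes only in rows, so rows that do not move let the fingers close. It gives the time, the measured TCP pose, the force and the opening at its end, in the units of the state.
- bot.get_obs(): the state, without advancing time (a new reading comes with each control period).
- vision.camera(name): name is "scene" or "top" or "wrist"; returns (picture, depth): 420x560x3 uint8, red, green, blue; 420x560 float32, m along the optical axis (not along the pixel's ray), 0 where there is no reading.
- vision.camera_model(name): a dict with "mtx" (3x3 intrinsics, pixels), "rvec" (rotation vector, rad) and "tvec" (3), from world to camera coordinates, as OpenCV has them. Camera axes: x right, y down, z forward; pixel columns grow to the right and rows downward; lengths in m; the calibration is good to about 2 mm. A picture is of the moment at which its call begins: read the wrist's pose just before it. camera_model takes no time and is no camera call; for the wrist camera it gives the pose at the moment of the call.
- job_done(): hands the job in, once; it reports no verdict.
The state is a dict: "clock": time; "joint_pos": joint angles; "joint_vel": joint speeds; "tau": joint torques, N m; "eef_pos": TCP position; "tool_rot": TCP orientation; "ft_force": force on the tool from outside, world axes, zero at the start; "ft_torque": the same for the moment, N m; "grip_width": finger opening in m.
Only numpy, scipy, OpenCV 4.12 (cv2) and the standard library are available. Lean on these libraries where they do the work, as an engineer would, in place of code of your own. Each camera call takes 0.05 s, during which the arm holds its last target.

## Working session

There is one attempt and no reset: what is moved stays moved. The work goes in short steps, Python scripts to look and compute and a tool call to move; the robot and the scene stay as the last step left them, time stands still between calls to the robot, and variables do not carry over. Pictures are saved under pics/ and viewed, and the job is handed in when it is done.

Besides the shell and the picture viewer there is one more tool, called after "Call:" in YAML: its name, and indented under it one key for each argument. drive_tool: Moves the arm, as the interface text tells. Its arguments: {"type":"object","properties":{"steps":{"type":"array"}},"required":["steps"]}

```bash
mkdir -p pics; ls; cat > h.py <<'E'
import numpy as np,cv2
from workcell import bot,vision,job_done
E
python3 - <<'E'
from h import *
o=bot.get_obs();print(o)
for n in("scene","top"):
    p,d=vision.camera(n);m=vision.camera_model(n)
    cv2.imwrite(f"pics/{n}0.png",p[:,:,::-1]);np.savez(f"{n}0.npz",p=p,d=d,**{k:np.array(m[k]) for k in("mtx","rvec","tvec")})
    R=cv2.Rodrigues(np.array(m["rvec"],float))[0];print(n,-R.T@np.array(m["tvec"]).ravel(),R[2],m["mtx"])
E
```

```text
pics
{'clock': 0.0, 'joint_pos': array([-1.34899831e+00,  2.41474326e-01,  3.71791364e-03,  1.33519124e+00,
        1.54063101e-06,  1.57080643e+00]), 'joint_vel': array([-0.00141016,  0.00064974,  0.00093505,  0.00020962, -0.00060952,
       -0.00139257]), 'tau': array([-1.30714416e-04, -3.72324085e+01,  2.52403754e+01,  1.69214403e-02,
        7.17513217e-05,  6.42366842e-06]), 'eef_pos': array([ 0.10988751, -0.4872869 ,  0.30297974]), 'tool_rot': array([ 7.81016221e-01, -6.24509812e-01, -8.39634665e-04, -6.72354193e-04]), 'ft_force': array([-0.62956209, -0.50471064, -0.26999639]), 'ft_torque': array([-0.05712593, -0.00197715,  0.00639697]), 'grip_width': 0.08555029881844897}
scene [1.15400022 0.14299228 0.94774117] [-0.57889746 -0.12811881 -0.80527219] [[486.4431543    0.         285.98105245]
 [  0.         486.4431543  215.88565701]
 [  0.           0.           1.        ]]
top [0.4689588  0.00578405 1.07525779] [ 0.09269986 -0.03143343 -0.99519781] [[465.52208673   0.         281.75236468]
 [  0.         465.52208673 206.70147802]
 [  0.           0.           1.        ]]
```

View pics/scene0.png

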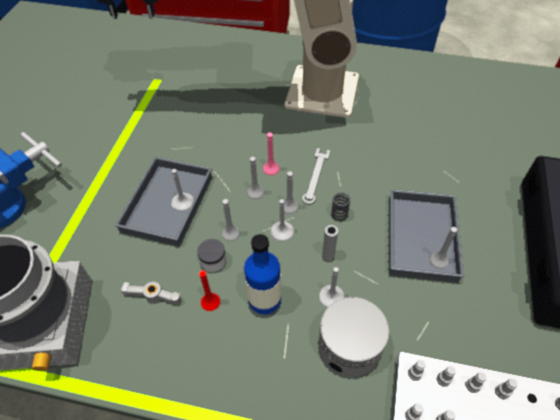

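View pics/top0.png

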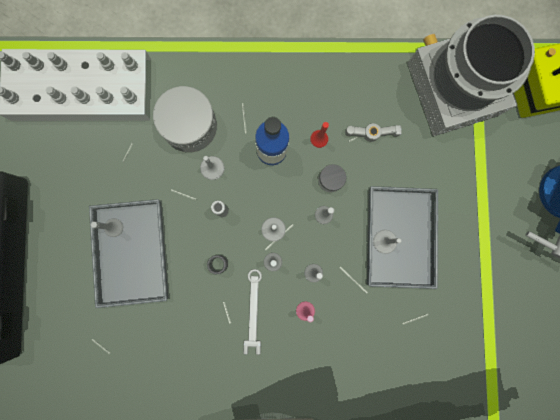

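```bash
python3 - <<'E'
from h import *
t=cv2.imread("pics/top0.png");s=cv2.imread("pics/scene0.png")
cv2.imwrite("pics/c1.png",cv2.resize(t[110:330,190:350],None,fx=3.6/1.33,fy=3.6/1.33,interpolation=cv2.INTER_CUBIC))
cv2.imwrite("pics/c2.png",cv2.resize(s[120:320,190:370],None,fx=3,fy=3,interpolation=cv2.INTER_CUBIC))
a=cv2.resize(t[195:315,85:175],None,fx=4,fy=4,interpolation=cv2.INTER_CUBIC)
b=cv2.resize(t[180:300,360:450],None,fx=4,fy=4,interpolation=cv2.INTER_CUBIC)
cv2.imwrite("pics/c3.png",np.hstack([a,b]))
a=cv2.resize(s[150:250,115:215],None,fx=4,fy=4,interpolation=cv2.INTER_CUBIC)
b=cv2.resize(s[185:285,380:480],None,fx=4,fy=4,interpolation=cv2.INTER_CUBIC)
cv2.imwrite("pics/c4.png",np.hstack([a,b]))
E
```

```text
(no output)
```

View pics/c1.png

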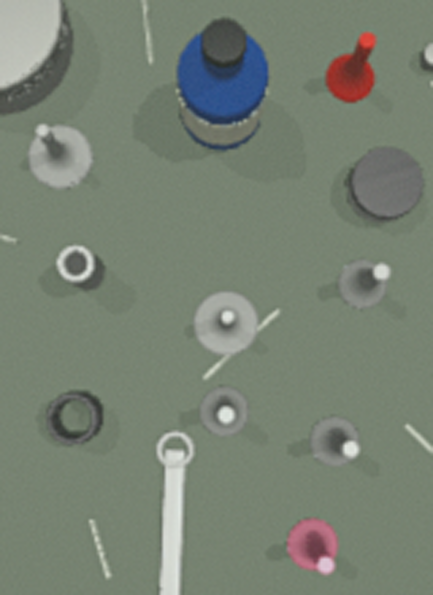

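View pics/c2.png

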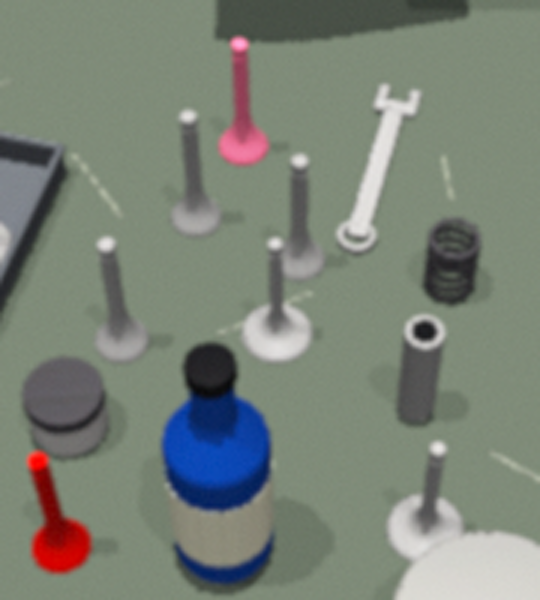

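View pics/c3.png

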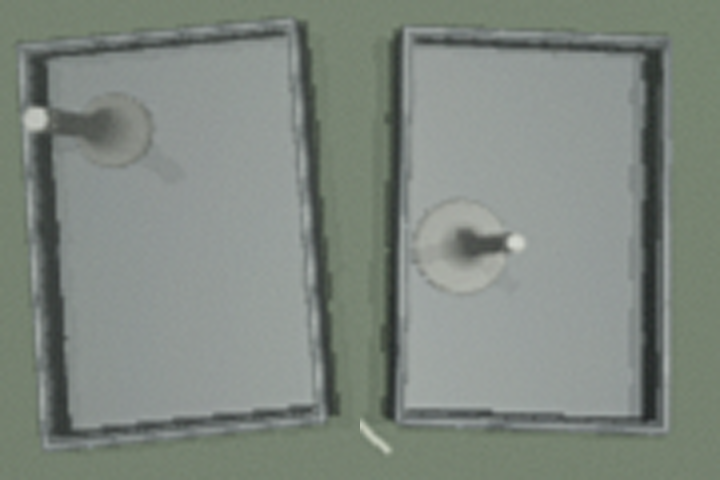

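View pics/c4.png

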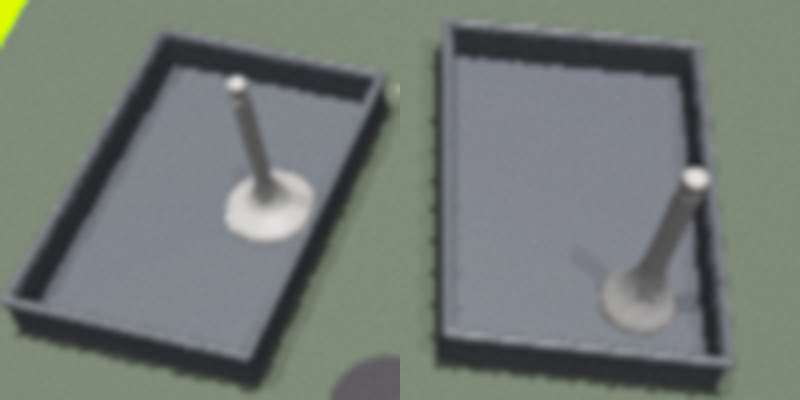

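```bash
cat >> h.py <<'E'
def load(n):
    z=np.load(f"{n}0.npz");return z
def P(z):
    R=cv2.Rodrigues(z["rvec"].astype(float))[0];return z["mtx"]@np.hstack([R,z["tvec"].reshape(3,1)])
def ray(z,uv,h):
    R=cv2.Rodrigues(np.asarray(z["rvec"],float))[0];c=-R.T@np.asarray(z["tvec"],float).ravel()
    d=R.T@np.linalg.inv(z["mtx"])@np.array([uv[0],uv[1],1.]);return c+d*(h-c[2])/d[2]
E
cat > m.py <<'E'
from h import *
T,S=load("top"),load("scene")
f=220/220
def cv(c,s,o): return (np.array(c)+.5)/s-.5+np.array(o)
k=3.6/1.33
pts={"I1":((227,317),(276,245)),"I2":((41,131),(438,450)),"Ea":((381,271),(107,244)),"Eb":((226,415),(300,161)),"Ec":((350,449),(189,118))}
tips={n:(cv(a,k,(190,110)),cv(b,3,(190,120))) for n,(a,b) in pts.items()}
tips["If"]=(cv((155,243),4,(360,180)),cv((237,84),4,(115,150)))
tips["Ef"]=(cv((35,119),4,(85,195)),cv((296,179),4,(380,185)))
for n,(a,b) in tips.items():
    X=cv2.triangulatePoints(P(T),P(S),a.reshape(2,1),b.reshape(2,1)).ravel();X=X[:3]/X[3]
    h=(.116 if n[0]=="I" else .124)+(.004 if n[1]=="f" else 0)
    print(n,X.round(4),"h",h,ray(T,a,h).round(4)[:2],ray(S,b,h).round(4)[:2])
print("tray exhaust")
for c in((20,45),(295,20),(325,420),(45,445)): print(ray(T,cv(c,4,(85,195)),.033).round(4))
print("tray intake")
for c in((402,30),(667,38),(665,430),(390,422)): print(ray(T,cv((c[0]-360,c[1]),4,(360,180)),.033).round(4))
print("scene: intake tray")
for c in((165,37),(383,78),(250,357),(10,300)):print(ray(S,cv(c,4,(115,150)),.033).round(4))
print("scene: exhaust tray")
for c in((48,25),(298,47),(328,360),(42,340)):print(ray(S,cv(c,4,(380,185)),.033).round(4))
print("others")
for n,c,h in(("pink",(326,565),.124),("pinkb",(312,543),.01),("red",(366,42),.124),("redb",(350,78),.005),("bottle",(223,42),.23),("jar",(387,183),.048),("pin",(76,263),.1),("spring",(75,417),.06),("I1b",(226,323),.004),("I2b",(61,156),.004),("Eab",(361,284),.006),("Ebb",(223,411),.006),("Ecb",(334,441),.006)):
    print(n,ray(T,cv(c,k,(190,110)),h).round(3))
print("piston",ray(T,(184,116),.09))
E
python3 m.py
```

```text
I1 [ 0.5171 -0.0074  0.1125] h 0.116 [ 0.5168 -0.0071] [ 0.5197 -0.0069]
I2 [0.6618 0.1344 0.1134] h 0.116 [0.6612 0.1345] [0.6634 0.134 ]
Ea [ 0.5504 -0.1244  0.1235] h 0.124 [ 0.5504 -0.1245] [ 0.5507 -0.1241]
Eb [ 0.4429 -0.0056  0.1227] h 0.124 [ 0.443  -0.0056] [ 0.444  -0.0054]
Ec [ 0.4164 -0.0987  0.1207] h 0.124 [ 0.4166 -0.0984] [ 0.4193 -0.0977]
If [ 0.4864 -0.2655  0.1175] h 0.12000000000000001 [ 0.4862 -0.2644] [ 0.4884 -0.2646]
Ef [0.5245 0.3559 0.1271] h 0.128 [0.5245 0.3555] [0.5253 0.3556]
tray exhaust
[0.5713 0.3999 0.033 ]
[0.5841 0.2485 0.033 ]
[0.3635 0.2292 0.033 ]
[0.3522 0.3805 0.033 ]
tray intake
[ 0.6091 -0.2285  0.033 ]
[ 0.6035 -0.3804  0.033 ]
[ 0.3827 -0.37    0.033 ]
[ 0.3891 -0.2155  0.033 ]
scene: intake tray
[ 0.3902 -0.3664  0.033 ]
[ 0.3942 -0.2195  0.033 ]
[ 0.6116 -0.2289  0.033 ]
[ 0.6036 -0.3778  0.033 ]
scene: exhaust tray
[0.3684 0.2318 0.033 ]
[0.3536 0.3801 0.033 ]
[0.5691 0.3987 0.033 ]
[0.5894 0.2479 0.033 ]
others
pink [ 0.331 -0.079  0.124]
pinkb [ 0.333 -0.078  0.01 ]
red [ 0.728 -0.116  0.124]
redb [ 0.729 -0.117  0.005]
bottle [ 0.7   -0.005  0.23 ]
jar [ 0.63  -0.141  0.048]
pin [0.561 0.109 0.1  ]
spring [0.441 0.114 0.06 ]
I1b [ 0.517 -0.008  0.004]
I2b [0.662 0.132 0.004]
Eab [ 0.549 -0.123  0.006]
Ebb [ 0.443 -0.005  0.006]
Ecb [ 0.417 -0.098  0.006]
piston [0.75842995 0.18300059 0.09      ]
```

The top view shows the left tray (+y) holding the exhaust valve and the right tray (-y) holding the intake valve. Candidates in the top picture:
- Wide flat heads, so intakes: px (273,227) and (205,158).
- Small tulip heads in plain steel, so exhausts: px (330,210), (273,263) and (319,275).
- Look-alikes to leave alone: the pink one at (310,318) and the red one at (325,125).

The crops confirm all of these. The two views agree on stem positions to 1–3 mm. I'll turn the tool so that its x lies along world x.

Call:
drive_tool:
  steps: [0,0,0,0,0,-7,0,0,0,0,0,0,-7,0,0,0,0,0,0,-7,0,0,0,0,0,0,-7,0,0,0,0,0,0,-7,0,0,0,0,0,0,-7,0,0,0,0,0,0,-7,0,0,0,0,0,0,-7,0]

```text
clock: 0.77
eef_pos: [0.1099, -0.4875, 0.3033]
tool_rot: [0.983, -0.182, -0.0, -0.001]
ft_force: [-0.7, 0.0, -0.1]
grip_width: 0.0423
```

Call:
drive_tool:
  steps: [0,0,0,0,0,-7,-0.2,0,0,0,0,0,-7,-0.2,0,0,0,0,0,-7,-0.2,0,0,0,0,0,-0.3,-0.2]

```text
clock: 1.1
eef_pos: [0.1099, -0.4875, 0.3034]
tool_rot: [1.0, 0.001, -0.0, -0.001]
ft_force: [-0.7, -0.6, 0.2]
grip_width: 0.0513
```

Call:
drive_tool:
  steps: [0.0256,-0.0324,0,0,0,0,-0.2,0.0256,-0.0324,0,0,0,0,-0.2,0.0256,-0.0324,0,0,0,0,-0.2,0.0256,-0.0324,0,0,0,0,-0.2,0.0256,-0.0324,0,0,0,0,-0.2,0.0256,-0.0324,0,0,0,0,-0.2,0.0256,-0.0324,0,0,0,0,-0.2,0.0256,-0.0324,0,0,0,0,-0.2]

```text
clock: 1.77
eef_pos: [0.3153, -0.2267, 0.3039]
tool_rot: [1.0, -0.002, 0.0, 0.0]
ft_force: [1.4, -1.2, 0.7]
grip_width: 0.0513
```

Call:
drive_tool:
  steps: [0.0256,-0.0324,0,0,0,0,-0.2,0.0256,-0.0324,0,0,0,0,-0.2,0.0256,-0.0324,0,0,0,0,-0.2,0.0256,-0.0324,0,0,0,0,-0.2,0,0,0,0,0,0,-0.2]

```text
clock: 2.18
eef_pos: [0.4207, -0.0938, 0.3037]
tool_rot: [1.0, 0.003, 0.001, -0.001]
ft_force: [-0.5, -0.5, 0.0]
grip_width: 0.0513
```

```bash
python3 - <<'E'
from h import *
o=bot.get_obs();print(o["eef_pos"],o["tool_rot"],o["joint_pos"].round(2))
m=vision.camera_model("wrist");p,d=vision.camera("wrist");cv2.imwrite("pics/w0.png",p[:,:,::-1])
z=P({k:np.array(m[k]) for k in m if k in("mtx","rvec","tvec")})
for n,x in(("Ec",(.417,-.0985,.124)),("Ecbase",(.417,-.0985,0)),("Eb",(.443,-.0055,.124))):
    q=z@np.array([*x,1]);print(n,q[:2]/q[2])
E
```

```text
[ 0.42069717 -0.09375423  0.30367602] [ 0.99999332  0.00324774  0.00117633 -0.00119334] [-0.22  0.1  -0.16  1.3   0.    1.34]
Ec [271.88939263 216.08961553]
Ecbase [273.2265637  184.40769279]
Eb [310.85188727  83.47195893]
```

View pics/w0.png

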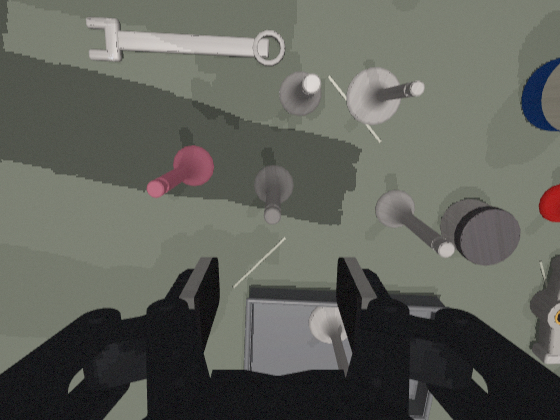

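```bash
python3 -c "
from h import *
o=bot.get_obs();print(o['clock'],o['eef_pos'])"
```

```text
2.2333 [ 0.41877114 -0.09596509  0.3034987 ]
```

The wrist view puts the target stem tip at (272,216), exactly where predicted, with the pink look-alike well apart at (157,188). I'll descend and grip.

Call:
drive_tool:
  steps: [0,0,0.0275,0,0,0,-0.2,0,0,0.0275,0,0,0,-0.2,0,0,0.0275,0,0,0,-0.2,0,0,0.0275,0,0,0,-0.2,0,0,0.0275,0,0,0,-0.2,0,0,0.0275,0,0,0,-0.2,0,0,0,0,0,0,-0.2,0,0,0,0,0,0,-0.2]

```text
clock: 2.9
eef_pos: [0.4153, -0.0995, 0.1381]
tool_rot: [1.0, -0.001, -0.002, -0.0]
ft_force: [-0.3, 0.1, 0.3]
grip_width: 0.0509
```

Call:
drive_tool:
  steps: [0,0,0,0,0,0,0.2,0,0,0,0,0,0,0.4,0,0,0,0,0,0,0.55,0,0,0,0,0,0,0.65,0,0,0,0,0,0,1,0,0,0,0,0,0,1,0,0,0,0,0,0,1,0,0,0,0,0,0,1]

```text
clock: 3.57
eef_pos: [0.4179, -0.0992, 0.1401]
tool_rot: [1.0, 0.0, 0.001, 0.001]
ft_force: [-0.8, -1.1, 6.9]
grip_width: 0.012
```

Call:
drive_tool:
  steps: [0,0,-0.01,0,0,0,1,0,0,-0.02,0,0,0,1,0,0,-0.025,0,0,0,1,0,0,-0.03,0,0,0,1,0,0,-0.03,0,0,0,1,0,0,-0.025,0,0,0,1,0,0,-0.02,0,0,0,1,0,0,0,0,0,0,1]

```text
clock: 4.23
eef_pos: [0.419, -0.0992, 0.3032]
tool_rot: [1.0, 0.0, 0.004, 0.001]
ft_force: [1.3, 0.1, -0.9]
grip_width: 0.0116
```

```bash
python3 - <<'E'
from h import *
p,d=vision.camera("wrist");cv2.imwrite("pics/w1.png",p[:,:,::-1])
o=bot.get_obs();print(o["eef_pos"],o["tool_rot"],o["ft_force"],o["grip_width"])
E
```

```text
[ 0.41823357 -0.09906814  0.30083704] [9.99996754e-01 1.64076968e-04 2.47747585e-03 5.71975091e-04] [-0.35093671 -0.01724518 -0.55881572] 0.011275053702961006
```

View pics/w1.png

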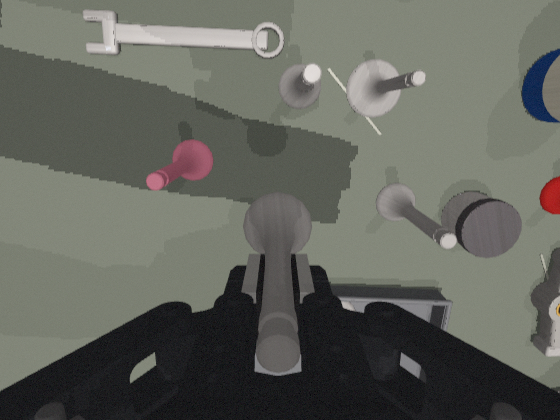

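The valve is held straight between the pads. I'll carry it to the exhaust tray.

Call:
drive_tool:
  steps: [-0.001,-0.02,0,0,0,0,1,-0.001,-0.035,0,0,0,0,1,-0.001,-0.035,0,0,0,0,1,-0.001,-0.035,0,0,0,0,1,-0.001,-0.035,0,0,0,0,1,-0.001,-0.035,0,0,0,0,1,-0.001,-0.035,0,0,0,0,1,-0.001,-0.035,0,0,0,0,1]

```text
clock: 4.95
eef_pos: [0.4078, 0.1675, 0.297]
tool_rot: [1.0, 0.0, -0.002, 0.001]
ft_force: [1.2, -0.3, -2.1]
grip_width: 0.0116
```

Call:
drive_tool:
  steps: [-0.001,-0.035,0,0,0,0,1,-0.001,-0.035,0,0,0,0,1,-0.001,-0.03,0,0,0,0,1,0,-0.013,0,0,0,0,1,0,0,0,0,0,0,1,0,0,0,0,0,0,1,0,0,0,0,0,0,1]

```text
clock: 5.53
eef_pos: [0.4057, 0.2778, 0.2979]
tool_rot: [1.0, -0.0, -0.001, 0.001]
ft_force: [-0.6, -0.5, -1.7]
grip_width: 0.0112
```

Call:
drive_tool:
  steps: [0,0,0.02,0,0,0,1,0,0,0.03,0,0,0,1,0,0,0.03,0,0,0,1,0,0,0.03,0,0,0,1,0,0,0.025,0,0,0,1,0,0,0.01,0,0,0,1,0,0,0,0,0,0,1,0,0,0,0,0,0,1]

```text
clock: 6.2
eef_pos: [0.4065, 0.2783, 0.1544]
tool_rot: [1.0, -0.001, -0.0, 0.0]
ft_force: [0.1, 0.6, -1.4]
grip_width: 0.0114
```

Call:
drive_tool:
  steps: [0,0,0.002,0,0,0,1,0,0,0.002,0,0,0,1,0,0,0.002,0,0,0,1,0,0,0,0,0,0,1]

```text
clock: 6.53
eef_pos: [0.4063, 0.2793, 0.1485]
tool_rot: [1.0, 0.0, 0.001, -0.0]
ft_force: [0.5, -0.6, -2.0]
grip_width: 0.0117
```

Call:
drive_tool:
  steps: [0,0,0.002,0,0,0,1,0,0,0.002,0,0,0,1,0,0,0,0,0,0,1,0,0,0,0,0,0,1]

```text
clock: 6.87
eef_pos: [0.4063, 0.2793, 0.1442]
tool_rot: [1.0, 0.0, 0.0, -0.0]
ft_force: [-0.1, 0.0, -0.3]
grip_width: 0.0112
```

Call:
drive_tool:
  steps: [0,0,0.001,0,0,0,1,0,0,0,0,0,0,1,0,0,0,0,0,0,1]

```text
clock: 7.12
eef_pos: [0.4063, 0.2794, 0.1441]
tool_rot: [1.0, 0.0, 0.001, -0.0]
ft_force: [-1.8, -1.0, 8.9]
grip_width: 0.0117
```

Contact at TCP z 0.144. I'll release slowly and rise.

Call:
drive_tool:
  steps: [0,0,0,0,0,0,0.65,0,0,0,0,0,0,0.5,0,0,0,0,0,0,0.2,0,0,0,0,0,0,-0.2,0,0,0,0,0,0,-0.2,0,0,-0.02,0,0,0,-0.2,0,0,-0.03,0,0,0,-0.2,0,0,-0.03,0,0,0,-0.2]

```text
clock: 7.78
eef_pos: [0.4053, 0.2785, 0.2226]
tool_rot: [1.0, 0.0, -0.001, 0.001]
ft_force: [0.5, 0.3, -0.1]
grip_width: 0.0506
```

Call:
drive_tool:
  steps: [0,0,-0.03,0,0,0,-0.2,0,0,-0.03,0,0,0,-0.2,0,0,-0.015,0,0,0,-0.2]

```text
clock: 8.03
eef_pos: [0.407, 0.2797, 0.3017]
tool_rot: [1.0, 0.0, 0.002, -0.002]
ft_force: [0.4, 0.6, -0.1]
grip_width: 0.0515
```

```bash
cat > look.py <<'E'
from h import *
import sys
n,cam=sys.argv[1:3]
p,d=vision.camera(cam);cv2.imwrite(f"pics/{n}.png",p[:,:,::-1])
o=bot.get_obs();print(o["clock"],o["eef_pos"],o["tool_rot"].round(3),o["ft_force"].round(1),o["grip_width"])
E
python3 look.py w2 wrist
```

```text
8.0833 [0.40775832 0.28021612 0.3036065 ] [ 1.     0.     0.004 -0.003] [1.5 1.1 2.5] 0.051431010160131546
```

View pics/w2.png

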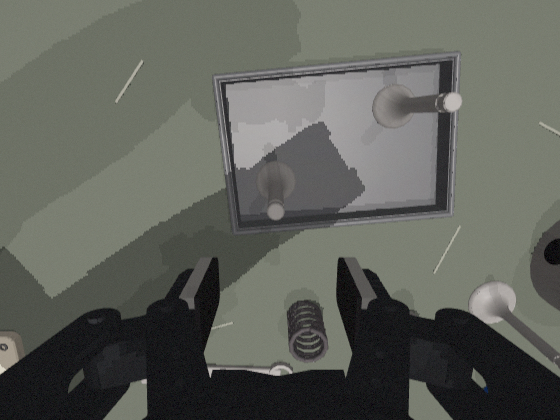

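Valve 1 stands upright in the tray, head at (277,182). Next is the exhaust valve at (.443,-.0055).

Call:
drive_tool:
  steps: [0.0045,0.03,0,0,0,0,-0.2,0.0045,0.04,0,0,0,0,-0.2,0.0045,0.04,0,0,0,0,-0.2,0.0045,0.04,0,0,0,0,-0.2,0.0045,0.04,0,0,0,0,-0.2,0.0045,0.04,0,0,0,0,-0.2,0.0045,0.035,0,0,0,0,-0.2,0.005,0.02,0,0,0,0,-0.2]

```text
clock: 8.75
eef_pos: [0.442, -0.0091, 0.2973]
tool_rot: [1.0, -0.002, -0.001, 0.001]
ft_force: [-0.7, -0.1, 0.9]
grip_width: 0.0513
```

Call:
drive_tool:
  steps: [0,0,0,0,0,0,-0.2,0,0,0,0,0,0,-0.2,0,0,0,0,0,0,-0.2]

```text
clock: 9.0
eef_pos: [0.4423, -0.0056, 0.2973]
tool_rot: [1.0, 0.0, -0.001, -0.0]
ft_force: [0.7, 0.3, -0.2]
grip_width: 0.0512
```

Descending 0.157 to z 0.140.

Call:
drive_tool:
  steps: [0,0,0.02,0,0,0,-0.2,0,0,0.03,0,0,0,-0.2,0,0,0.03,0,0,0,-0.2,0,0,0.03,0,0,0,-0.2,0,0,0.03,0,0,0,-0.2,0,0,0.017,0,0,0,-0.2,0,0,0,0,0,0,-0.2,0,0,0,0,0,0,0]

```text
clock: 9.67
eef_pos: [0.4418, -0.0047, 0.1403]
tool_rot: [1.0, 0.001, -0.001, -0.0]
ft_force: [-0.5, 0.6, 0.2]
grip_width: 0.043
```

Call:
drive_tool:
  steps: [0,0,0,0,0,0,0.2,0,0,0,0,0,0,0.4,0,0,0,0,0,0,0.55,0,0,0,0,0,0,0.65,0,0,0,0,0,0,1,0,0,0,0,0,0,1,0,0,0,0,0,0,1,0,0,0,0,0,0,1]

```text
clock: 10.33
eef_pos: [0.4432, -0.0059, 0.1421]
tool_rot: [1.0, -0.0, 0.001, -0.0]
ft_force: [-1.7, 0.3, 6.0]
grip_width: 0.0118
```

Call:
drive_tool:
  steps: [0,0,-0.01,0,0,0,1,0,0,-0.02,0,0,0,1,0,0,-0.025,0,0,0,1,0,0,-0.03,0,0,0,1,0,0,-0.03,0,0,0,1,0,0,-0.025,0,0,0,1,0,0,-0.02,0,0,0,1,0,0,0,0,0,0,1]

```text
clock: 11.0
eef_pos: [0.4445, -0.0061, 0.3052]
tool_rot: [1.0, -0.0, 0.004, 0.0]
ft_force: [0.9, -0.4, -1.4]
grip_width: 0.011
```

Call:
drive_tool:
  steps: [0,-0.02,0,0,0,0,1,0,-0.035,0,0,0,0,1,0,-0.035,0,0,0,0,1,0,-0.035,0,0,0,0,1,0,-0.035,0,0,0,0,1,0,-0.035,0,0,0,0,1,0.001,-0.035,0,0,0,0,1,0.001,-0.035,0,0,0,0,1]

```text
clock: 11.67
eef_pos: [0.4438, 0.2604, 0.2994]
tool_rot: [1.0, 0.0, -0.001, 0.001]
ft_force: [0.5, 0.1, -2.1]
grip_width: 0.0117
```

Call:
drive_tool:
  steps: [0,-0.035,0,0,0,0,1,0,-0.03,0,0,0,0,1,0,-0.019,0,0,0,0,1,0,0,0,0,0,0,1,0,0,0,0,0,0,1,0,0,0,0,0,0,1]

```text
clock: 12.17
eef_pos: [0.4441, 0.3424, 0.2996]
tool_rot: [1.0, 0.0, -0.001, 0.001]
ft_force: [-0.1, 0.4, -1.4]
grip_width: 0.0115
```

Call:
drive_tool:
  steps: [0,0,0.02,0,0,0,1,0,0,0.03,0,0,0,1,0,0,0.03,0,0,0,1,0,0,0.03,0,0,0,1,0,0,0.028,0,0,0,1,0,0,0.012,0,0,0,1,0,0,0,0,0,0,1,0,0,0,0,0,0,1]

```text
clock: 12.83
eef_pos: [0.4444, 0.3415, 0.1504]
tool_rot: [1.0, -0.001, -0.001, 0.001]
ft_force: [-0.1, 0.3, -1.5]
grip_width: 0.0115
```

Call:
drive_tool:
  steps: [0,0,0.002,0,0,0,1,0,0,0.001,0,0,0,1,0,0,0,0,0,0,1,0,0,0,0,0,0,1]

```text
clock: 13.17
eef_pos: [0.445, 0.3432, 0.1487]
tool_rot: [1.0, -0.0, 0.001, -0.0]
ft_force: [0.2, -0.4, -2.3]
grip_width: 0.0114
```

Call:
drive_tool:
  steps: [0,0,0.001,0,0,0,1,0,0,0.001,0,0,0,1,0,0,0,0,0,0,1,0,0,0,0,0,0,1]

```text
clock: 13.5
eef_pos: [0.4445, 0.3431, 0.1458]
tool_rot: [1.0, 0.0, -0.0, 0.0]
ft_force: [-0.7, -0.3, -1.2]
grip_width: 0.0117
```

Call:
drive_tool:
  steps: [0,0,0.001,0,0,0,1,0,0,0,0,0,0,1,0,0,0,0,0,0,1]

```text
clock: 13.75
eef_pos: [0.4447, 0.3433, 0.1453]
tool_rot: [1.0, 0.0, 0.0, -0.0]
ft_force: [-1.0, 0.1, 1.9]
grip_width: 0.0114
```

Call:
drive_tool:
  steps: [0,0,0.0005,0,0,0,0.65,0,0,0,0,0,0,0.5,0,0,0,0,0,0,0.2,0,0,0,0,0,0,-0.2,0,0,0,0,0,0,-0.2,0,0,-0.02,0,0,0,-0.2,0,0,-0.03,0,0,0,-0.2,0,0,-0.03,0,0,0,-0.2]

```text
clock: 14.42
eef_pos: [0.4439, 0.3425, 0.2242]
tool_rot: [1.0, 0.0, -0.001, 0.001]
ft_force: [0.7, -0.2, -0.1]
grip_width: 0.051
```

Call:
drive_tool:
  steps: [0,0,-0.03,0,0,0,-0.2,0,0,-0.03,0,0,0,-0.2,0,0,-0.015,0,0,0,-0.2]

```text
clock: 14.67
eef_pos: [0.4454, 0.3437, 0.3038]
tool_rot: [1.0, 0.0, 0.002, -0.002]
ft_force: [0.5, 0.1, 0.2]
grip_width: 0.0512
```

```bash
python3 look.py w3 wrist
```

```text
14.7167 [0.44612586 0.3442611  0.30582187] [ 1.     0.     0.004 -0.003] [1.1 1.2 1.1] 0.05110594662688113
```

View pics/w3.png

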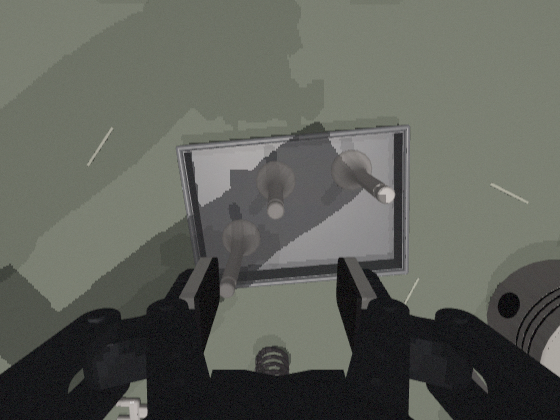

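Both placed exhaust valves stand in the tray, heads at (241,238) and (276,182), clear of the first one at (352,170). Next is the third exhaust valve at (.550,-.124).

Call:
drive_tool:
  steps: [0.009,0.039,0,0,0,0,-0.2,0.009,0.039,0,0,0,0,-0.2,0.009,0.039,0,0,0,0,-0.2,0.009,0.039,0,0,0,0,-0.2,0.009,0.039,0,0,0,0,-0.2,0.009,0.039,0,0,0,0,-0.2,0.009,0.039,0,0,0,0,-0.2,0.009,0.039,0,0,0,0,-0.2]

```text
clock: 15.38
eef_pos: [0.5164, 0.0292, 0.2989]
tool_rot: [1.0, 0.0, -0.0, -0.0]
ft_force: [1.1, 0.1, -0.2]
grip_width: 0.0512
```

Call:
drive_tool:
  steps: [0.009,0.039,0,0,0,0,-0.2,0.009,0.039,0,0,0,0,-0.2,0.009,0.039,0,0,0,0,-0.2,0.0065,0.038,0,0,0,0,-0.2,0,0,0,0,0,0,-0.2,0,0,0,0,0,0,-0.2,0,0,0,0,0,0,-0.2]

```text
clock: 15.97
eef_pos: [0.5498, -0.1238, 0.2987]
tool_rot: [1.0, -0.0, -0.001, -0.0]
ft_force: [-0.2, 0.6, -0.6]
grip_width: 0.051
```

Call:
drive_tool:
  steps: [0,0,0.02,0,0,0,-0.2,0,0,0.03,0,0,0,-0.2,0,0,0.03,0,0,0,-0.2,0,0,0.03,0,0,0,-0.2,0,0,0.03,0,0,0,-0.2,0,0,0.018,0,0,0,-0.2,0,0,0,0,0,0,-0.2,0,0,0,0,0,0,0]

```text
clock: 16.63
eef_pos: [0.5494, -0.122, 0.1407]
tool_rot: [1.0, 0.001, -0.001, -0.0]
ft_force: [-0.9, -0.1, 1.7]
grip_width: 0.0426
```

Call:
drive_tool:
  steps: [0,0,0,0,0,0,0.2,0,0,0,0,0,0,0.4,0,0,0,0,0,0,0.55,0,0,0,0,0,0,0.65,0,0,0,0,0,0,1,0,0,0,0,0,0,1,0,0,0,0,0,0,1,0,0,0,0,0,0,1]

```text
clock: 17.3
eef_pos: [0.5506, -0.1241, 0.1428]
tool_rot: [1.0, -0.0, 0.001, 0.0]
ft_force: [-1.7, 0.3, 4.6]
grip_width: 0.0115
```

Call:
drive_tool:
  steps: [0,0,-0.01,0,0,0,1,0,0,-0.02,0,0,0,1,0,0,-0.025,0,0,0,1,0,0,-0.03,0,0,0,1,0,0,-0.03,0,0,0,1,0,0,-0.025,0,0,0,1,0,0,-0.02,0,0,0,1,0,0,0,0,0,0,1]

```text
clock: 17.97
eef_pos: [0.5519, -0.1244, 0.3071]
tool_rot: [1.0, -0.0, 0.005, 0.001]
ft_force: [0.2, 0.7, -0.6]
grip_width: 0.0114
```

Call:
drive_tool:
  steps: [-0.003,-0.02,0,0,0,0,1,-0.003,-0.036,0,0,0,0,1,-0.003,-0.036,0,0,0,0,1,-0.003,-0.036,0,0,0,0,1,-0.003,-0.036,0,0,0,0,1,-0.003,-0.036,0,0,0,0,1,-0.003,-0.036,0,0,0,0,1,-0.003,-0.036,0,0,0,0,1]

```text
clock: 18.63
eef_pos: [0.5252, 0.1495, 0.3003]
tool_rot: [1.0, -0.0, -0.001, 0.0]
ft_force: [0.2, 0.5, -1.6]
grip_width: 0.0115
```

Call:
drive_tool:
  steps: [-0.003,-0.036,0,0,0,0,1,-0.003,-0.036,0,0,0,0,1,-0.003,-0.036,0,0,0,0,1,-0.0015,-0.0275,0,0,0,0,1,0,0,0,0,0,0,1,0,0,0,0,0,0,1,0,0,0,0,0,0,1]

```text
clock: 19.22
eef_pos: [0.5151, 0.2832, 0.3003]
tool_rot: [1.0, 0.0, -0.001, 0.001]
ft_force: [-0.0, 0.5, -1.2]
grip_width: 0.0115
```

Call:
drive_tool:
  steps: [0,0,0.02,0,0,0,1,0,0,0.03,0,0,0,1,0,0,0.03,0,0,0,1,0,0,0.03,0,0,0,1,0,0,0.028,0,0,0,1,0,0,0.012,0,0,0,1,0,0,0.001,0,0,0,1,0,0,0,0,0,0,1]

```text
clock: 19.88
eef_pos: [0.5156, 0.282, 0.1499]
tool_rot: [1.0, -0.001, -0.001, 0.001]
ft_force: [-0.3, -0.7, -0.9]
grip_width: 0.0115
```

Call:
drive_tool:
  steps: [0,0,0.001,0,0,0,1,0,0,0.001,0,0,0,1,0,0,0,0,0,0,1,0,0,0,0,0,0,1]

```text
clock: 20.22
eef_pos: [0.516, 0.2837, 0.1493]
tool_rot: [1.0, -0.0, 0.001, -0.0]
ft_force: [0.1, -0.5, -1.3]
grip_width: 0.0116
```

Call:
drive_tool:
  steps: [0,0,0.001,0,0,0,1,0,0,0,0,0,0,1,0,0,0,0,0,0,1]

```text
clock: 20.47
eef_pos: [0.5155, 0.2837, 0.1475]
tool_rot: [1.0, 0.0, 0.0, -0.0]
ft_force: [-0.8, -0.1, -1.8]
grip_width: 0.0113
```

Call:
drive_tool:
  steps: [0,0,0.001,0,0,0,1,0,0,0,0,0,0,1,0,0,0,0,0,0,1]

```text
clock: 20.72
eef_pos: [0.5155, 0.2836, 0.1463]
tool_rot: [1.0, 0.0, -0.0, 0.0]
ft_force: [0.2, 0.5, -0.6]
grip_width: 0.0114
```

Call:
drive_tool:
  steps: [0,0,0.001,0,0,0,1,0,0,0,0,0,0,1,0,0,0,0,0,0,1]

```text
clock: 20.97
eef_pos: [0.5157, 0.2837, 0.1458]
tool_rot: [1.0, 0.0, 0.0, -0.0]
ft_force: [-0.8, 0.4, 2.1]
grip_width: 0.0113
```

Contact. I'll release and rise.

Call:
drive_tool:
  steps: [0,0,0.0005,0,0,0,0.65,0,0,0,0,0,0,0.5,0,0,0,0,0,0,0.2,0,0,0,0,0,0,-0.2,0,0,0,0,0,0,-0.2,0,0,-0.02,0,0,0,-0.2,0,0,-0.03,0,0,0,-0.2,0,0,-0.03,0,0,0,-0.2]

```text
clock: 21.63
eef_pos: [0.5148, 0.2832, 0.2246]
tool_rot: [1.0, 0.0, -0.001, 0.001]
ft_force: [0.7, 0.5, 0.1]
grip_width: 0.0513
```

Call:
drive_tool:
  steps: [0,0,-0.03,0,0,0,-0.2,0,0,-0.03,0,0,0,-0.2,0,0,-0.015,0,0,0,-0.2]

```text
clock: 21.88
eef_pos: [0.5165, 0.2841, 0.3044]
tool_rot: [1.0, 0.0, 0.003, -0.001]
ft_force: [0.8, 0.6, 0.3]
grip_width: 0.0513
```

```bash
python3 look.py w4 wrist
```

```text
21.9333 [0.51724683 0.28450528 0.30652822] [ 1.     0.     0.004 -0.002] [0.  0.9 2.9] 0.051483500361532424
```

View pics/w4.png

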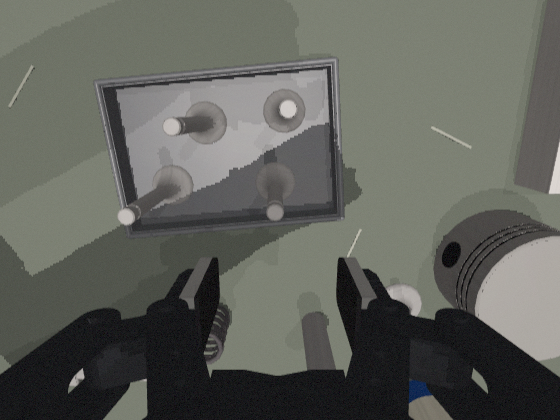

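All four exhaust valves stand apart and upright in their tray. Next is intake valve 1 at (.517,-.007).

Call:
drive_tool:
  steps: [0,0.03,0,0,0,0,-0.2,0,0.04,0,0,0,0,-0.2,0,0.04,0,0,0,0,-0.2,0,0.04,0,0,0,0,-0.2,0,0.04,0,0,0,0,-0.2,0.001,0.04,0,0,0,0,-0.2,0.001,0.04,0,0,0,0,-0.2,0,0.02,0,0,0,0,-0.2]

```text
clock: 22.6
eef_pos: [0.5171, -0.0102, 0.2994]
tool_rot: [1.0, -0.002, -0.0, 0.001]
ft_force: [1.2, 0.4, -0.0]
grip_width: 0.0511
```

Call:
drive_tool:
  steps: [0,0,0,0,0,0,-0.2,0,0,0,0,0,0,-0.2,0,0,0,0,0,0,-0.2]

```text
clock: 22.85
eef_pos: [0.5175, -0.006, 0.2995]
tool_rot: [1.0, 0.0, -0.0, -0.0]
ft_force: [-0.5, 0.5, 0.0]
grip_width: 0.0507
```

Call:
drive_tool:
  steps: [0,0.001,0.02,0,0,0,-0.2,0,0,0.03,0,0,0,-0.2,0,0,0.03,0,0,0,-0.2,0,0,0.03,0,0,0,-0.2,0,0,0.03,0,0,0,-0.2,0,0,0.022,0,0,0,-0.2,0,0,0,0,0,0,-0.2,0,0,0,0,0,0,0]

```text
clock: 23.52
eef_pos: [0.5167, -0.006, 0.1369]
tool_rot: [1.0, 0.001, -0.002, -0.0]
ft_force: [0.6, -0.1, 1.4]
grip_width: 0.0431
```

Call:
drive_tool:
  steps: [0,0,0,0,0,0,0.2,0,0,0,0,0,0,0.4,0,0,0,0,0,0,0.55,0,0,0,0,0,0,0.65,0,0,0,0,0,0,1,0,0,0,0,0,0,1,0,0,0,0,0,0,1,0,0,0,0,0,0,1]

```text
clock: 24.18
eef_pos: [0.5184, -0.0074, 0.1391]
tool_rot: [1.0, 0.0, 0.001, -0.0]
ft_force: [-0.9, 0.9, 4.7]
grip_width: 0.0089
```

Call:
drive_tool:
  steps: [0,0,-0.01,0,0,0,1,0,0,-0.02,0,0,0,1,0,0,-0.025,0,0,0,1,0,0,-0.03,0,0,0,1,0,0,-0.03,0,0,0,1,0,0,-0.025,0,0,0,1,0,0,-0.02,0,0,0,1,0,0,0,0,0,0,1]

```text
clock: 24.85
eef_pos: [0.5193, -0.0075, 0.303]
tool_rot: [1.0, -0.0, 0.004, 0.0]
ft_force: [0.6, 0.0, -1.0]
grip_width: 0.0087
```

Call:
drive_tool:
  steps: [0.004,0.02,0,0,0,0,1,0.004,0.035,0,0,0,0,1,0.004,0.035,0,0,0,0,1,0.004,0.035,0,0,0,0,1,0.004,0.035,0,0,0,0,1,0.004,0.035,0,0,0,0,1,0.004,0.035,0,0,0,0,1,0.004,0.035,0,0,0,0,1]

```text
clock: 25.52
eef_pos: [0.5489, -0.2739, 0.2963]
tool_rot: [1.0, -0.0, -0.001, -0.001]
ft_force: [1.5, 0.2, -1.5]
grip_width: 0.0088
```

Call:
drive_tool:
  steps: [0.004,0.03,0,0,0,0,1,0.0035,0.02,0,0,0,0,1,0,0,0,0,0,0,1,0,0,0,0,0,0,1,0,0,0,0,0,0,1]

```text
clock: 25.93
eef_pos: [0.5566, -0.3218, 0.2966]
tool_rot: [1.0, 0.0, -0.001, -0.001]
ft_force: [0.8, 1.2, -1.0]
grip_width: 0.0089
```

```bash
python3 look.py w5 wrist
```

```text
25.9833 [ 0.556834  -0.3213311  0.2970713] [ 1.     0.    -0.001 -0.001] [ 0.1  1.4 -1.2] 0.008882265553297563
```

View pics/w5.png

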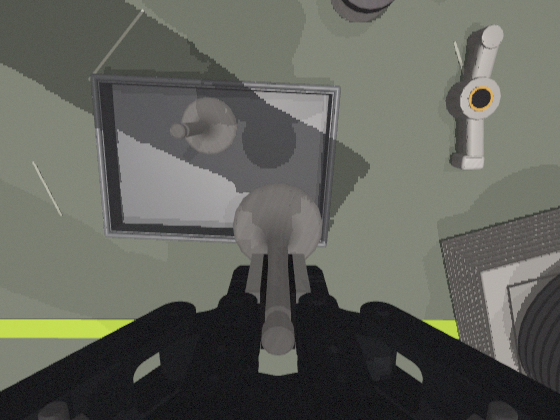

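Call:
drive_tool:
  steps: [0,0,0.02,0,0,0,1,0,0,0.03,0,0,0,1,0,0,0.03,0,0,0,1,0,0,0.03,0,0,0,1,0,0,0.028,0,0,0,1,0,0,0.012,0,0,0,1,0,0,0.001,0,0,0,1,0,0,0,0,0,0,1]

```text
clock: 26.65
eef_pos: [0.557, -0.3209, 0.1466]
tool_rot: [1.0, 0.001, -0.001, -0.0]
ft_force: [-0.3, 0.4, -0.3]
grip_width: 0.0089
```

Call:
drive_tool:
  steps: [0,0,0.001,0,0,0,1,0,0,0.001,0,0,0,1,0,0,0,0,0,0,1,0,0,0,0,0,0,1]

```text
clock: 26.98
eef_pos: [0.5576, -0.3226, 0.146]
tool_rot: [1.0, 0.0, 0.001, 0.0]
ft_force: [0.1, -0.2, -1.9]
grip_width: 0.0092
```

Call:
drive_tool:
  steps: [0,0,0.001,0,0,0,1,0,0,0,0,0,0,1,0,0,0,0,0,0,1]

```text
clock: 27.23
eef_pos: [0.5571, -0.3225, 0.1439]
tool_rot: [1.0, -0.0, -0.0, -0.0]
ft_force: [-0.2, 0.3, -1.5]
grip_width: 0.0086
```

Call:
drive_tool:
  steps: [0,0,0.001,0,0,0,1,0,0,0,0,0,0,1,0,0,0,0,0,0,1]

```text
clock: 27.48
eef_pos: [0.5571, -0.3224, 0.1427]
tool_rot: [1.0, 0.0, -0.0, -0.0]
ft_force: [-0.5, 0.1, -1.1]
grip_width: 0.009
```

Call:
drive_tool:
  steps: [0,0,0.001,0,0,0,1,0,0,0,0,0,0,1,0,0,0,0,0,0,1]

```text
clock: 27.73
eef_pos: [0.5573, -0.3225, 0.1422]
tool_rot: [1.0, 0.0, 0.0, 0.0]
ft_force: [-0.9, 1.2, 0.7]
grip_width: 0.0088
```

Call:
drive_tool:
  steps: [0,0,0.0007,0,0,0,1,0,0,0,0,0,0,1,0,0,0,0,0,0,1]

```text
clock: 27.98
eef_pos: [0.5573, -0.3226, 0.1422]
tool_rot: [1.0, 0.0, 0.0, 0.0]
ft_force: [-3.0, 0.4, 5.7]
grip_width: 0.0089
```

Call:
drive_tool:
  steps: [0,0,0,0,0,0,0.7,0,0,0,0,0,0,0.5,0,0,0,0,0,0,0.2,0,0,0,0,0,0,-0.2,0,0,0,0,0,0,-0.2,0,0,-0.02,0,0,0,-0.2,0,0,-0.03,0,0,0,-0.2,0,0,-0.03,0,0,0,-0.2]

```text
clock: 28.65
eef_pos: [0.5564, -0.3219, 0.2205]
tool_rot: [1.0, 0.0, -0.002, -0.001]
ft_force: [0.3, 0.0, 0.5]
grip_width: 0.0512
```

Call:
drive_tool:
  steps: [0,0,-0.03,0,0,0,-0.2,0,0,-0.03,0,0,0,-0.2,0,0,-0.015,0,0,0,-0.2]

```text
clock: 28.9
eef_pos: [0.5581, -0.3229, 0.3008]
tool_rot: [1.0, 0.0, 0.003, 0.002]
ft_force: [2.0, 0.8, 0.1]
grip_width: 0.0512
```

```bash
python3 look.py w6 wrist
```

```text
28.95 [ 0.55873447 -0.32326678  0.30306155] [1.    0.    0.004 0.003] [ 0.5 -1.4  2. ] 0.05123432310665773
```

View pics/w6.png

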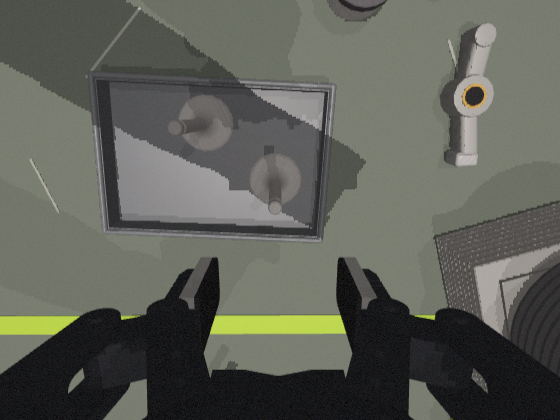

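Intake valve 1 stands in the tray at (275,177), clear of the first at (207,123) and of the walls. Next is intake valve 2 at (.662,.134), keeping well short of the bottle.

Call:
drive_tool:
  steps: [0,-0.038,0,0,0,0,-0.2,0,-0.038,0,0,0,0,-0.2,0,-0.038,0,0,0,0,-0.2,0,-0.038,0,0,0,0,-0.2,0,-0.038,0,0,0,0,-0.2,0,-0.038,0,0,0,0,-0.2,0,-0.038,0,0,0,0,-0.2,0,-0.038,0,0,0,0,-0.2]

```text
clock: 29.62
eef_pos: [0.5566, -0.0166, 0.2956]
tool_rot: [1.0, -0.0, -0.0, -0.0]
ft_force: [1.3, 0.2, 0.5]
grip_width: 0.0509
```

Call:
drive_tool:
  steps: [0,-0.038,0,0,0,0,-0.2,0,-0.038,0,0,0,0,-0.2,0,-0.038,0,0,0,0,-0.2,0.01,-0.038,0,0,0,0,-0.2,0.03,0,0,0,0,0,-0.2,0.03,0,0,0,0,0,-0.2,0.025,0,0,0,0,0,-0.2,0.01,0,0,0,0,0,-0.2]

```text
clock: 30.28
eef_pos: [0.6643, 0.1342, 0.2941]
tool_rot: [1.0, 0.0, -0.0, 0.0]
ft_force: [-1.6, -0.6, 0.0]
grip_width: 0.0515
```

Call:
drive_tool:
  steps: [0,0,0,0,0,0,-0.2,0,0,0,0,0,0,-0.2,0,0,0,0,0,0,-0.2]

```text
clock: 30.53
eef_pos: [0.6614, 0.1336, 0.2955]
tool_rot: [1.0, 0.0, -0.001, 0.0]
ft_force: [0.1, -0.1, 0.8]
grip_width: 0.0514
```

```bash
python3 look.py w7 wrist; python3 - <<'E'
from h import *
o=bot.get_obs();print(o["joint_pos"].round(2))
m=vision.camera_model("wrist")
z=P({k:np.array(m[k]) for k in m if k in("mtx","rvec","tvec")})
q=z@np.array([.6617,.1343,.116,1]);print(q[:2]/q[2])
E
```

```text
30.5833 [0.66127162 0.13355371 0.29606661] [ 1.  0. -0.  0.] [-0.3 -0.4  0.6] 0.05119876853360025
[0.2  0.61 0.55 1.51 0.   1.77]
[278.323575   208.26608923]
```

View pics/w7.png

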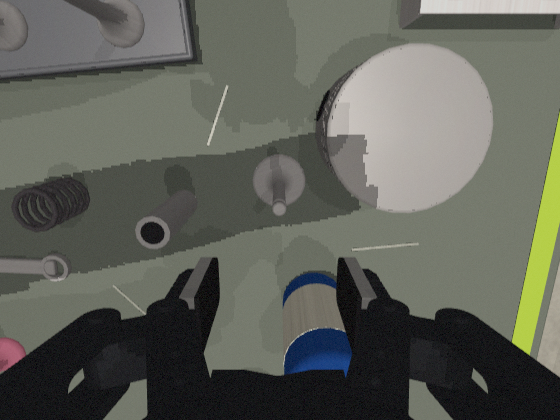

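The stem tip is at (279,208), as predicted at (278,208). The piston edge is near the +x finger, so I'll narrow the jaws and grasp a little higher.

Call:
drive_tool:
  steps: [0.0005,0,0,0,0,0,0.3,0,0,0.02,0,0,0,0.3,0,0,0.03,0,0,0,0.3,0,0,0.03,0,0,0,0.3,0,0,0.03,0,0,0,0.3,0,0,0.025,0,0,0,0.3,0,0,0.011,0,0,0,0.3,0,0,0,0,0,0,0.3]

```text
clock: 31.25
eef_pos: [0.6603, 0.1332, 0.147]
tool_rot: [1.0, 0.0, -0.003, 0.001]
ft_force: [0.1, 0.1, 0.5]
grip_width: 0.0302
```

Call:
drive_tool:
  steps: [0,0,0,0,0,0,0.4,0,0,0,0,0,0,0.5,0,0,0,0,0,0,0.6,0,0,0,0,0,0,0.7,0,0,0,0,0,0,1,0,0,0,0,0,0,1,0,0,0,0,0,0,1,0,0,0,0,0,0,1]

```text
clock: 31.92
eef_pos: [0.6636, 0.1338, 0.1521]
tool_rot: [1.0, 0.0, 0.002, -0.0]
ft_force: [0.8, -0.3, 6.0]
grip_width: 0.0089
```

Call:
drive_tool:
  steps: [0,0,-0.01,0,0,0,1,0,0,-0.02,0,0,0,1,0,0,-0.025,0,0,0,1,0,0,-0.03,0,0,0,1,0,0,-0.03,0,0,0,1,0,0,-0.025,0,0,0,1,0,0,-0.01,0,0,0,1,0,0,0,0,0,0,1]

```text
clock: 32.58
eef_pos: [0.6636, 0.1338, 0.3037]
tool_rot: [1.0, 0.0, 0.003, -0.001]
ft_force: [1.0, -0.1, -1.2]
grip_width: 0.0089
```

Call:
drive_tool:
  steps: [-0.015,0,0,0,0,0,1,-0.03,0,0,0,0,0,1,-0.03,0,0,0,0,0,1,-0.03,0.015,0,0,0,0,1,-0.01,0.034,0,0,0,0,1,-0.01,0.034,0,0,0,0,1,-0.01,0.034,0,0,0,0,1,-0.01,0.034,0,0,0,0,1]

```text
clock: 33.25
eef_pos: [0.5156, -0.0184, 0.2978]
tool_rot: [1.0, 0.001, -0.002, -0.0]
ft_force: [0.8, -0.8, -0.4]
grip_width: 0.0089
```

Call:
drive_tool:
  steps: [-0.01,0.034,0,0,0,0,1,-0.01,0.034,0,0,0,0,1,-0.01,0.034,0,0,0,0,1,-0.01,0.034,0,0,0,0,1,-0.01,0.034,0,0,0,0,1,-0.01,0.034,0,0,0,0,1,-0.01,0.034,0,0,0,0,1,-0.01,0.034,0,0,0,0,1]

```text
clock: 33.92
eef_pos: [0.4359, -0.2903, 0.2977]
tool_rot: [1.0, 0.0, -0.002, -0.001]
ft_force: [1.0, -0.1, -1.6]
grip_width: 0.0088
```

Call:
drive_tool:
  steps: [-0.005,0.022,0,0,0,0,1,0,0,0,0,0,0,1,0,0,0,0,0,0,1,0,0,0,0,0,0,1]

```text
clock: 34.25
eef_pos: [0.432, -0.3106, 0.2984]
tool_rot: [1.0, 0.0, -0.001, -0.001]
ft_force: [0.1, -0.3, -1.6]
grip_width: 0.0091
```

Call:
drive_tool:
  steps: [-0.001,0.003,0.02,0,0,0,1,0,0,0.03,0,0,0,1,0,0,0.03,0,0,0,1,0,0,0.03,0,0,0,1,0,0,0.02,0,0,0,1,0,0,0.009,0,0,0,1,0,0,0,0,0,0,1,0,0,0,0,0,0,1]

```text
clock: 34.92
eef_pos: [0.4321, -0.3136, 0.1614]
tool_rot: [1.0, 0.001, -0.0, -0.0]
ft_force: [-0.1, -0.6, -0.6]
grip_width: 0.0087
```

Call:
drive_tool:
  steps: [0,0,0.001,0,0,0,1,0,0,0,0,0,0,1,0,0,0,0,0,0,1]

```text
clock: 35.17
eef_pos: [0.4324, -0.3149, 0.1617]
tool_rot: [1.0, 0.0, 0.001, 0.001]
ft_force: [0.2, -0.2, -1.4]
grip_width: 0.0087
```

Call:
drive_tool:
  steps: [0,0,0.001,0,0,0,1,0,0,0,0,0,0,1,0,0,0,0,0,0,1]

```text
clock: 35.42
eef_pos: [0.4317, -0.3146, 0.1595]
tool_rot: [1.0, -0.0, 0.0, 0.0]
ft_force: [0.6, 0.3, -1.0]
grip_width: 0.0088
```

Call:
drive_tool:
  steps: [0,0,0.001,0,0,0,1,0,0,0,0,0,0,1,0,0,0,0,0,0,1]

```text
clock: 35.67
eef_pos: [0.4316, -0.3144, 0.1581]
tool_rot: [1.0, 0.0, -0.0, -0.0]
ft_force: [-0.2, -0.2, -0.8]
grip_width: 0.009
```

Call:
drive_tool:
  steps: [0,0,0.001,0,0,0,1,0,0,0.001,0,0,0,1,0,0,0,0,0,0,1,0,0,0,0,0,0,1]

```text
clock: 36.0
eef_pos: [0.4317, -0.3144, 0.1562]
tool_rot: [1.0, 0.0, -0.0, 0.0]
ft_force: [-0.2, -0.7, -1.2]
grip_width: 0.0087
```

Call:
drive_tool:
  steps: [0,0,0.001,0,0,0,1,0,0,0,0,0,0,1,0,0,0,0,0,0,1]

```text
clock: 36.25
eef_pos: [0.4317, -0.3145, 0.1561]
tool_rot: [1.0, 0.0, 0.0, 0.0]
ft_force: [-1.1, 1.0, 4.2]
grip_width: 0.0087
```

Call:
drive_tool:
  steps: [0,0,0,0,0,0,0.7,0,0,0,0,0,0,0.5,0,0,0,0,0,0,0.2,0,0,0,0,0,0,-0.1,0,0,0,0,0,0,-0.1,0,0,-0.02,0,0,0,-0.1,0,0,-0.03,0,0,0,-0.1,0,0,-0.03,0,0,0,-0.1]

```text
clock: 36.92
eef_pos: [0.431, -0.3138, 0.2349]
tool_rot: [1.0, 0.0, -0.001, -0.001]
ft_force: [1.1, 0.6, -0.6]
grip_width: 0.047
```

Call:
drive_tool:
  steps: [0,0,-0.03,0,0,0,-0.1,0,0,-0.03,0,0,0,-0.1,-0.03,0,0,0,0,0,-0.1,-0.03,0,0,0,0,0,-0.1,-0.03,0,0,0,0,0,-0.1,-0.03,0,0,0,0,0,-0.1,0,0,0,0,0,0,-0.1,0,0,0,0,0,0,-0.1]

```text
clock: 37.58
eef_pos: [0.3107, -0.3144, 0.2955]
tool_rot: [1.0, -0.001, 0.0, 0.0]
ft_force: [0.8, 0.2, 0.3]
grip_width: 0.0472
```

```bash
python3 look.py f_top top; python3 look.py f_scene scene; python3 look.py f_w wrist
```

```text
37.6333 [ 0.31168198 -0.31469618  0.29556488] [ 1.    -0.     0.001  0.   ] [-0.  -0.   0.6] 0.04722208360377706
37.6833 [ 0.31224798 -0.31475494  0.29545782] [1.    0.    0.001 0.   ] [ 0.7 -0.6 -0.1] 0.046897904293783606
37.7333 [ 0.3125389  -0.31470847  0.29533827] [1. 0. 0. 0.] [-0.1  0.8 -0.6] 0.04710912265272287
```

View pics/f_top.png

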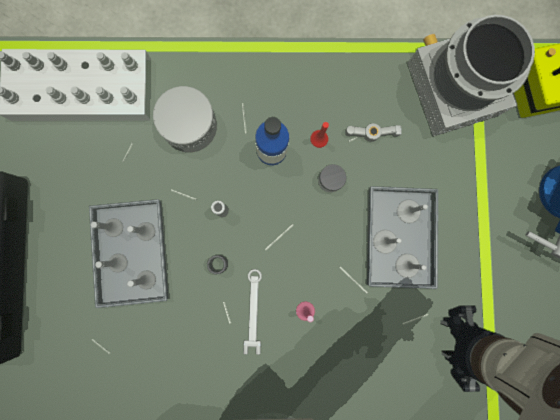

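View pics/f_scene.png

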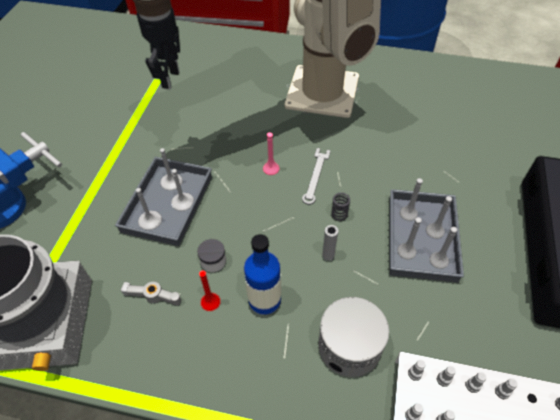

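View pics/f_w.png

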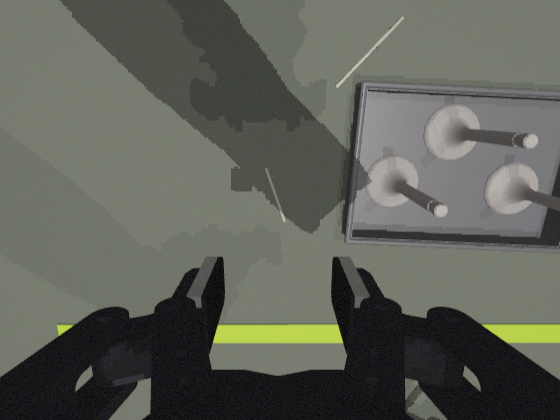

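All five valves stand in their trays. In the top view the exhausts are at (105–140, 228–280) and the intakes at (385–410, 208–266). Every bystander is at the same pixels as at the start.

```bash
python3 -c "
from h import *
a=cv2.imread('pics/top0.png');b=cv2.imread('pics/f_top.png')
for n,(x,y,w,h) in dict(spring=(205,250,28,28),pin=(207,197,24,24),jar=(315,160,36,36),red=(305,115,28,36),wrench=(240,265,26,95),pink=(293,298,26,28),bottle=(250,112,45,58),piston=(148,82,75,75),rocker=(340,118,65,28)).items(): print(n,cv2.absdiff(a,b)[y:y+h,x:x+w].mean().round(1))
print(job_done())"
```

```text
spring 3.1
pin 3.2
jar 3.3
red 3.3
wrench 3.7
pink 3.5
bottle 3.1
piston 3.7
rocker 3.5
the job is handed in; nothing more can be done
None
```

All five loose valves are sorted and the job is handed in at 37.7 s on the robot's clock, against the 72 s limit. The three exhaust valves stand in the +y tray with the exhaust valve already there. The two intake valves stand in the -y tray with the intake valve already there.

Each valve was gripped on its stem, carried above the other valves and lowered until contact showed as a light force (at most 8.9 N at the wrist) before I released it.

**Last checks:** The final top and scene pictures show every valve upright, apart from its neighbours and clear of the tray walls; the wrist view shows the same for the intake tray. The bystanders and the pink and red look-alikes differ from the first top picture only by image noise.

No check failed or disagreed, apart from the 1–3 mm differences between the top and scene camera positions at the start.

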